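Zero the fine focus of a focusing block held in a locking clamp

TASK

Close the locking clamp on the flange of the microscope focusing block so that its handle goes over centre and stays down by itself, then turn only the small inner fine-focus knob until its white line points at the white index post, without disturbing the large coarse knob underneath it, and let go. Then press the yellow release lever so that the clamp springs fully open, leaving the focusing block free where it stands and the other things on the bench where they are.

Things in the scene. Friction and masses are not known exactly. Their poses are not given: they have to be found in the camera images.
- fixture: Service fixture fixed to the bench: aluminium plate 310 x 130 x 12 mm with a steel locking clamp (as locking pliers) along its middle. Origin on the bench under the jaw pivot; x along the clamp towards the jaw and the focusing block (plate x -145 to +165 mm), z up. All clamp parts move in the plane y = 0; its fixed parts stay lower than 55 mm.
- pad: Black rubber pad, 18 mm across, on a spring spindle under the tip of the clamp's jaw, at fixture x 60 mm when closed. Origin: centre of its pressing face. Open, it hangs about 28 mm above the block's flange; locked, it presses the flange with about 33 N and the jaw near the block is lower than 52 mm.
- handle (a joint): Hinge of the clamp's moving handle, rad: 0 open (it springs up to there by itself), growing as the handle is pushed down; dead centre at about 0.92; 0.96 is the locked end stop, where it stays by itself. Pushing straight down on its sleeve takes up to about 10 N.
- handle_grip (a point): Where to push the clamp's handle: on top of its dark blue-grey sleeve (27 mm wide, 54 mm long), 24 mm from the handle's rear end. It swings down in the clamp's plane: open, 136 mm above the bench at fixture x -115 mm; locked, 85 mm above the bench at fixture x -128 mm.
- release_lever (a joint): Hinge of the release lever on the handle, rad: 0 at rest (held by a weak spring), growing as its yellow tab is pushed down relative to the handle, end stop 0.5. With the clamp locked the push takes up to about 5 N; at about 0.25 the lever has pried the handle back over centre and the handle springs up.
- lever_tab (a point): Centre of the top of the release lever's yellow tab (22 mm wide, 27 mm long), which sticks out behind and just below the handle's rear end. Clamp locked: 70 mm above the bench at fixture x -172 mm, free room below; pushed down to about 47 mm above the bench it has released the clamp. Clamp open: 145 mm above the bench, moving with the handle.
- focus_block: Loose microscope focusing block, about 0.6 kg, standing on the plate, knobs up: white body 64 x 60 x 50 mm with a dark flange 12 mm thick, 50 mm wide, reaching 77 mm from the knobs' axis under the open jaw. Origin: centre of the underside, on that axis; x away from the clamp. White index post, 4 mm wide, to its -y, 24 to 32 mm from the axis, top 66 mm above the underside.
- fine_knob (a joint): Angle of the fine-focus knob about the vertical axis, rad, anticlockwise seen from above; 0 is where its white line points at the index post. It turns freely either way (about 0.012 N m of friction) and stays where it is left.
- fine_top (a point): Centre of the top face of the fine-focus knob: the small dark grey inner knob, 26 mm across and 20 mm tall, with one white line from its middle to its edge. The top is 102.5 mm above the bench.
- coarse_rim (a point): Small grey dot on the top face of the coarse knob, 19.5 mm from the axis. The coarse knob is the large black outer knob under the fine one, 47 mm across; its top face is 81 mm above the bench, 1.5 mm below the fine knob's underside. It turns easily (0.03 N m) and starts at various angles; its setting must be kept.
- dropper_bottle: Clear dropper bottle, 36 mm across, 85 mm tall, standing beyond the fixture. Origin at the centre of its underside.
- objective: Steel microscope objective with a blue band, 28 mm across, 46 mm tall, standing beyond the fixture. Origin at the centre of its underside.
- eyepiece: Black eyepiece, 40 mm across, 52 mm tall, standing beyond the fixture. Origin at the centre of its underside.
- screwdriver: Screwdriver with a green handle, 170 mm long, lying on the bench between the robot and the fixture.
- hex_key: Black L-shaped hex key, 75 mm long, 5 mm thick, lying on the fixture plate beside the clamp (fixture +y side).
- slide_box: Closed blue box for microscope slides, 85 x 130 x 32 mm, on the bench to the left. Origin at the centre of its underside.
- lens_brush: Lens brush, 150 mm long, lying on the bench to the right.
Mind the look-alikes: they are no part of the job. What is shaped like the focus_block but blue is not meant.

How it is judged:
On the way, in this order (a step that is already met when the one before it is completed fails the run):
1. the clamp is locked over centre on the block's flange and stays so with the hand off it (value of joint handle above 0.93 rad and contact force between pad and focus_block above 15 N and contact force between each of the arm, the fingers and fixture below 0.3 N), for 0.3 s.
2. with the block still clamped, the fine knob's white line is at the index post and the knob has been let go (value of joint handle above 0.93 rad and contact force between pad and focus_block above 15 N and value of joint fine_knob between -0.15 and 0.15 rad and distance of coarse_rim from where it was at the start of the episode below 0.004 m and contact force between the fingers and focus_block below 0.2 N), for 0.3 s.
3. the release lever is pressed while the clamp is still closed (value of joint release_lever above 0.12 rad and value of joint handle above 0.8 rad).
At the end, for the whole second after the job is handed in: The clamp is fully open (handle joint below 0.1) with its lever back at rest and its pad off the block; the fine knob's line is within 0.15 rad of the index post; the coarse knob's dot is within 4 mm of where it was at the start; the block stands upright and still, within 5 mm of where it was (value of joint handle below 0.1 rad and value of joint release_lever below 0.05 rad and contact force between pad and focus_block below 0.1 N and value of joint fine_knob between -0.15 and 0.15 rad and distance of coarse_rim from where it was at the start of the episode below 0.004 m and distance of focus_block from where it was at the start of the episode below 0.005 m and angle between focus_block's own z axis and vertical below 0.05 rad and linear speed of focus_block below 0.01 m/s); the robot touches nothing.
It fails at once if the coarse knob is turned (its dot moves more than 4 mm) (distance of coarse_rim from where it was at the start of the episode above 0.004 m).
It fails at once if another thing on the bench is shifted by more than 25 mm (distance of any of dropper_bottle, objective, eyepiece, screwdriver, slide_box, lens_brush, hex_key from where it was at the start of the episode above 0.025 m).
It also fails if it takes over 58 s, if anything falls off the work surface, if the arm or the gripper's body presses on something with over 40 N, if the wrist force passes 120 N, or if a joint passes its speed limit or range.

ROBOT

A 6-joint arm with a two-finger parallel gripper is mounted at the origin on the work surface. World frame = base frame: x ahead of the robot, y to its left, z up, the work surface at z = 0. Lengths are in m, angles in rad, forces in N, time in s.
With the tool pointing down it reaches from about 0.375 to 0.975 m from the base axis. Payload 3.8 kg.
Tool frame: the origin (TCP) lies midway between the tips of the shut fingers; the grasp point (between the pads) lies 19 mm behind it; z points along the fingers, y is the direction in which the jaws open and shut (so a half turn about z gives the same grasp; the last joint's range is limited). The gripper opens to 85 mm and grips with 20 to 120 N. Pads are 22 mm wide; open, the fingers measure 114 mm over their backs; the gripper's body (76 mm by 85 mm) begins 54 mm behind the grasp point. The pads swing forward as they close: fully open they stand 13 mm farther back than shut.
Start: joints at [1.134, 0.264, 1.604, -0, 1.274, -0.037], TCP at [0.263, 0.622, 0.231] pointing down, gripper open.
Joint ranges: [-2.63, 2.63], [-0.94, 2.18], [0.31, 2.57], [-1.31, 4.45], [0, 2.66], [-2.55, 2.55]. Speed limits (rad/s): [2.57, 2.57, 3.14, 3.14, 3.14, 3.14].

INTERFACE

Orientations are given as a rotation vector (axis times angle).
In Python, from workcell import bot gives the robot as it stands.
- The arm moves only by the tool arm_command, never from a script. Its argument "targets" is text: rows parted by semicolons, each of 7 numbers parted by spaces: the shift along the tool's x, y, z in mm, then the turn, a rotation vector about the tool's x, y, z in degrees, then the opening, from 0 (shut) to 1 (fully open). A call has 1 to 10 rows; each row is the pose to reach, as a shift and turn from the pose commanded when the call began, along the tool's axes at that moment; what a row does not reach only later rows make up. A row lasts 1/12 s, in which the tool goes at most 41.7 mm and 7.16 degrees, less where a joint would pass 70% of its speed; a pose out of reach is approached as far as the arm can. A call with a gripper value outside its range is refused whole. The fingers move at their own pace and stop on an object; "newtons" is the grip in N (left out, the last holds). Time passes only in rows, so rows that repeat a pose let the fingers close. It gives the time, the measured TCP pose, the force and the opening at its end, in the units of the state.
- bot.read_state(): the state, without advancing time (a new reading comes with each control period).
- bot.read_camera(name): name is "scene" or "side" or "wrist"; returns (picture, depth): 420x560x3 uint8, blue, green, red; 420x560 float32, m along the optical axis (not along the pixel's ray), 0 where there is no reading.
- bot.camera_params(name): a dict with "fov_y" (degrees; the focal length in pixels is half the picture's height over the tangent of half this angle, whatever the lens; pixels are square), "cx", "cy" (the principal point, pixels), "k1" (the pictures are not rectified: a ray, as slopes to the right and down, at radius r is drawn at 1 + k1 r^2 times it, then the intrinsics apply), "xyz" and "rotation" of the camera in the world; the wrist camera has in their place "T_tool_cam" (4x4, takes a point from camera to tool coordinates, whose origin is the TCP and whose axes are the flange's). Camera axes: x right, y up, looking along -z (the intrinsics and any distortion apply to the point x, -y, -z); pixel columns grow to the right and rows downward; lengths in m; the calibration is good to about 2 mm. A picture is of the moment at which its call begins: read the wrist's pose just before it. camera_params takes no time and is no camera call.
- bot.finish_job(): hands the job in, once; it reports no verdict.
The state is a dict: "time": time; "q": joint angles; "joint_vel": joint speeds; "joint_torque": joint torques, N m; "tool_pos": TCP position; "tcp_rot": TCP orientation; "wrist_force": force on the tool from outside, world axes, zero at the start; "torque": the same for the moment, N m; "width": opening from 0.0 (shut) to 1.0 (fully open).
Only numpy, scipy, OpenCV 4.12 (cv2) and the standard library are available. Lean on these libraries where they do the work, as an engineer would, in place of code of your own. Each camera call takes 0.05 s, during which the arm holds its last target.

## Working session

There is one attempt and no reset: what is moved stays moved. The work goes in short steps, Python scripts to look and compute and a tool call to move; the robot and the scene stay as the last step left them, time stands still between calls to the robot, and variables do not carry over. Pictures are saved under pics/ and viewed, and the job is handed in when it is done.

Besides the shell and the picture viewer there is one more tool, called after "Emit:" as a command line: name --argument value ..., lists and objects as JSON in quotes. arm_command: Moves the arm, as the interface text tells. Its arguments: {"type":"object","properties":{"targets":{"type":"string"},"newtons":{"type":"number"}},"required":["targets"]}

```bash
ls; mkdir -p pics
python3 - <<'E'
from workcell import bot
import cv2,numpy as np
s=bot.read_state();print(s)
for n in("scene","side","wrist"):
    p,d=bot.read_camera(n);cv2.imwrite(f"pics/{n}0.png",p);np.save(f"{n}0_d.npy",d);print(n,bot.camera_params(n))
E
```

```text
pics
{'time': 0.0, 'q': array([ 1.13411373e+00,  2.64763514e-01,  1.60536877e+00,  3.53580205e-06,
        1.27369429e+00, -3.69336949e-02]), 'joint_vel': array([-4.13239028e-04,  1.23664544e-03, -7.94980563e-04, -2.99679313e-03,
       -1.28439690e-03,  3.37715740e-06]), 'joint_torque': array([ 2.27431876e-03, -5.15104330e+01, -3.67313969e+01, -7.41270333e-05,
        1.29705184e-02, -2.65879333e-05]), 'tool_pos': array([0.2624154 , 0.62111435, 0.22995787]), 'tcp_rot': array([-0.62364807, -3.07852929,  0.00340927]), 'wrist_force': array([-0.2054616 , -0.49433913,  0.61606748]), 'torque': array([0.00890124, 0.03840983, 0.00509073]), 'width': 0.9993037577722568}
scene {'fov_y': 55.22901605035793, 'cx': 282.1346437283995, 'cy': 202.11030559496848, 'k1': -0.053410873628148656, 'xyz': array([ 1.00236577, -0.72038904,  1.10034326]), 'rotation': array([0.67777187, 0.20114392, 0.5113657 ])}
side {'fov_y': 55.336333567837535, 'cx': 282.5016119843818, 'cy': 206.53851489733074, 'k1': -0.06033488657357851, 'xyz': array([ 0.2807018 , -0.74941326,  0.68237993]), 'rotation': array([ 0.9427802 , -0.16603392, -0.34939762])}
wrist {'fov_y': 65.91091354569889, 'cx': 281.3863235128932, 'cy': 212.9047471082133, 'k1': -0.006206877960631833, 'T_tool_cam': array([[ 1.49072786e-04,  9.58901311e-01,  2.83739765e-01,
         7.15863203e-02],
       [ 9.99999806e-01, -3.14457040e-04,  5.37325144e-04,
        -6.55221468e-04],
       [ 6.04465752e-04,  2.83739630e-01, -9.58901172e-01,
        -1.42656667e-01],
       [ 0.00000000e+00,  0.00000000e+00,  0.00000000e+00,
         1.00000000e+00]])}
```

View pics/scene0.png

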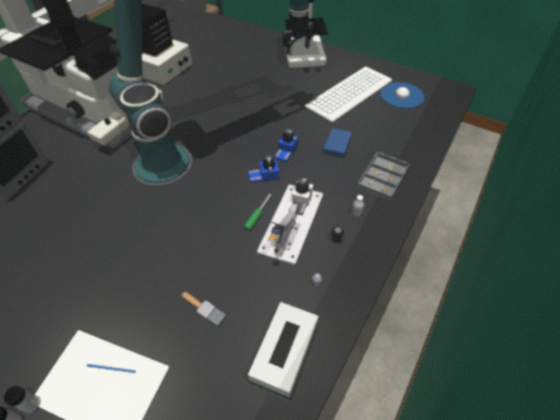

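View pics/side0.png

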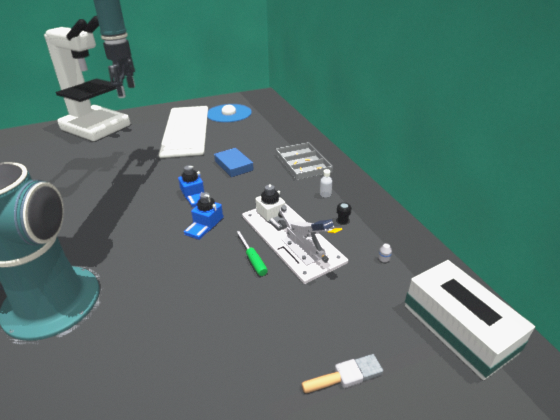

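View pics/wrist0.png

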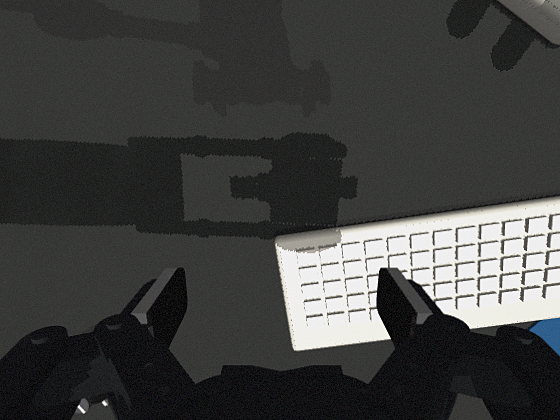

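The scene view shows the fixture plate around (290,222): white block at (302,195), handle and yellow tab near (275,238). In the side view the block is at (270,205) and the yellow tab at (335,230).

```bash
cat > h.py <<'E'
from workcell import bot
import cv2,numpy as np
from scipy.spatial.transform import Rotation as R
def K(c):
    f=210/np.tan(np.radians(c['fov_y']/2));return f
def campose(name,c,s=None):
    if 'xyz' in c:return R.from_rotvec(c['rotation']).as_matrix(),np.array(c['xyz'])
    T=c['T_tool_cam'];Rt=R.from_rotvec(s['tcp_rot']).as_matrix()
    return Rt@T[:3,:3],Rt@T[:3,3]+s['tool_pos']
def rays(name,uv,s=None):
    c=bot.camera_params(name);f=K(c);uv=np.atleast_2d(np.array(uv,float))
    d=np.stack([(uv[:,0]-c['cx'])/f,(uv[:,1]-c['cy'])/f],1);u=d.copy()
    for _ in range(20):
        r2=(u**2).sum(1,keepdims=True);u=d/(1+c['k1']*r2)
    Rm,o=campose(name,c,s)
    return o,np.c_[u[:,0],-u[:,1],-np.ones(len(u))]@Rm.T
def plane(name,uv,z,s=None):
    o,v=rays(name,uv,s);return o+v*((z-o[2])/v[:,2])[:,None]
def depthpt(name,uv,d,s=None):
    o,v=rays(name,uv,s);return o+v*np.atleast_1d(d)[:,None]
def proj(name,P,s=None):
    c=bot.camera_params(name);f=K(c);Rm,o=campose(name,c,s)
    q=(np.atleast_2d(P)-o)@Rm;x=q[:,0]/-q[:,2];y=-q[:,1]/-q[:,2]
    r=1+c['k1']*(x*x+y*y);return np.c_[c['cx']+f*x*r,c['cy']+f*y*r]
E
python3 - <<'E'
from h import *
a=cv2.imread('pics/scene0.png')[170:290,220:360];b=cv2.imread('pics/side0.png')[170:290,220:360]
cv2.imwrite('pics/za.png',cv2.resize(a,None,fx=5,fy=5,interpolation=cv2.INTER_CUBIC))
cv2.imwrite('pics/zb.png',cv2.resize(b,None,fx=5,fy=5,interpolation=cv2.INTER_CUBIC))
E
```

```text
(no output)
```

View pics/za.png

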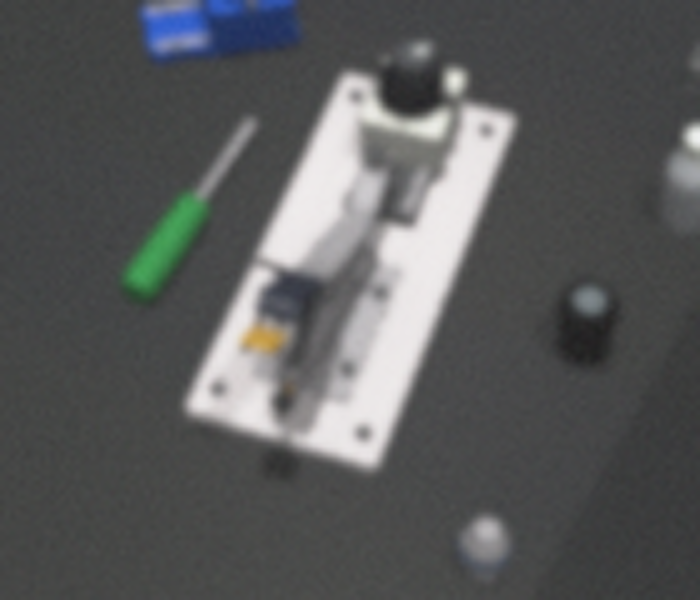

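View pics/zb.png

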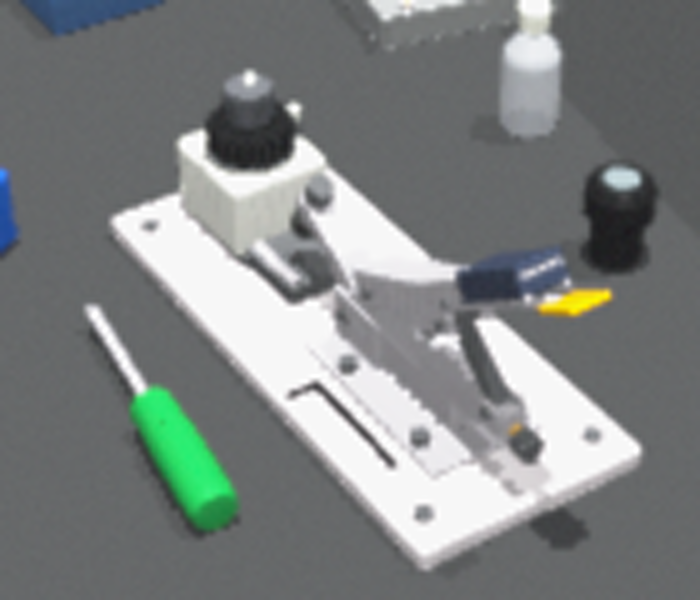

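Run:
```python
from h import *
o=np.array([220,170])
A=np.array([[343,72],[516,115],[190,408],[378,468]])/5+o
B=np.array([[115,222],[425,562],[638,455]])/5+o
pa=plane('scene',A,.012);pb=plane('side',B,.012);print(pa.round(4));print(pb.round(4))
front=(pa[0]+pa[1])/2;rear=(pa[2]+pa[3])/2
e=front-rear;L=np.linalg.norm(e[:2]);x=e/L;print('len',L,np.linalg.norm((pa[0]-pa[1])),'yaw',np.arctan2(x[1],x[0]))
F=rear+x*.145;print('origin',F)
rb=(pb[1]+pb[2])/2; eb=pb[0]-pb[1];xb=eb/np.linalg.norm(eb);print('side yaw',np.arctan2(xb[1],xb[0]),'orig',rb+xb*.145,np.linalg.norm(eb),np.linalg.norm(pb[1]-pb[2]))
# yellow tab & handle via side depth
for n in('scene','side'):
    p=cv2.imread(f'pics/{n}0.png');hsv=cv2.cvtColor(p,cv2.COLOR_BGR2HSV)
    m=cv2.inRange(hsv,(18,150,120),(32,255,255));m[:170]=0;m[290:]=0;m[:,:220]=0;m[:,360:]=0
    ys,xs=np.nonzero(m);print(n,'yellow',xs.mean(),ys.mean(),len(xs),plane(n,[[xs.mean(),ys.mean()]],.145))
# fine knob top
print(plane('scene',[[422/5+220,47/5+170]],.1025),plane('side',[[249/5+220,82/5+170]],.1025))
```

```text
[[ 0.4971  0.1419  0.012 ]
 [ 0.6262  0.1682  0.012 ]
 [ 0.5597 -0.1605  0.012 ]
 [ 0.6861 -0.1383  0.012 ]]
[[ 0.4987  0.137   0.012 ]
 [ 0.5545 -0.167   0.012 ]
 [ 0.6786 -0.1412  0.012 ]]
len 0.310534038315355 0.13172983339252511 yaw 1.7692639316773737
origin [ 0.59431058 -0.00726928  0.012     ]
side yaw 1.7521941496726139 orig [ 0.59039349 -0.01150305  0.012     ] 0.30912234539965544 0.1268381881162439
scene yellow 272.5 237.5 6 [[ 0.62367489 -0.16707062  0.145     ]]
side yellow 334.8723404255319 230.08510638297872 47 [[ 0.62094762 -0.16727915  0.145     ]]
[[0.57404845 0.11713715 0.1025    ]] [[0.57262206 0.11145423 0.1025    ]]
```

Emit:
arm_command --targets "-532 -427 -50 0 0 56 1;-532 -427 -50 0 0 56 1;-532 -427 -50 0 0 56 1;-532 -427 -50 0 0 56 1;-532 -427 -50 0 0 56 1;-532 -427 -50 0 0 56 1;-532 -427 -50 0 0 56 1;-532 -427 -50 0 0 56 1;-532 -427 -50 0 0 56 1;-532 -427 -50 0 0 56 1"

```text
time: 0.98
tool_pos: [0.4603, 0.2541, 0.2617]
tcp_rot: [-1.996, -2.426, 0.0]
wrist_force: [0.3, 0.3, 0.2]
width: 0.998
```

```bash
cat >> h.py <<'E'
def delta(goal,yawx=None,s=None):
    """goal world pos(m), yawx: world angle (deg) of tool x, tool down -> shift mm, rotvec deg"""
    s=s or bot.read_state();Rt=R.from_rotvec(s['tcp_rot'])
    d=Rt.inv().apply(np.array(goal)-s['tool_pos'])*1000
    if yawx is None: r=np.zeros(3)
    else:
        a=np.radians(yawx);G=np.array([[np.cos(a),np.sin(a),0],[np.sin(a),-np.cos(a),0],[0,0,-1]])
        r=np.degrees((Rt.inv()*R.from_matrix(G)).as_rotvec())
    print('t',round(s['time'],2),'pos',s['tool_pos'].round(4),'F',s['wrist_force'].round(2),'w',round(s['width'],3),'shift',d.round(1),'rot',r.round(2))
E
python3 -c "
from h import *
delta([.586,.02,.28],101)"
```

```text
t 0.98 pos [0.4603 0.2541 0.2617] F [0.29 0.3  0.21] w 0.998 shift [-253.9   78.4  -18.3] rot [-0.   -0.    0.09]
```

Emit:
arm_command --targets "-254 78 -18 0 0 0 0;-254 78 -18 0 0 0 0;-254 78 -18 0 0 0 0;-254 78 -18 0 0 0 0;-254 78 -18 0 0 0 0;-254 78 -18 0 0 0 0;-254 78 -18 0 0 0 0;-254 78 -18 0 0 0 0;-254 78 -18 0 0 0 0"

```text
time: 1.73
tool_pos: [0.5853, 0.0213, 0.2792]
tcp_rot: [-1.998, -2.422, 0.0]
wrist_force: [0.2, -0.7, 0.2]
width: 0.001
```

Run:
```python
from h import *
delta([.586,.02,.28],101)
s=bot.read_state();p,d=bot.read_camera('wrist');cv2.imwrite('pics/w1.png',p);np.savez('w1.npz',d=d,p=p,pos=s['tool_pos'],rot=s['tcp_rot'])
```

```text
t 1.73 pos [0.5853 0.0213 0.2792] F [ 0.24 -0.66  0.22] w 0.001 shift [-1.4  0.5 -0.8] rot [-0.07 -0.06 -0.04]
```

View pics/w1.png

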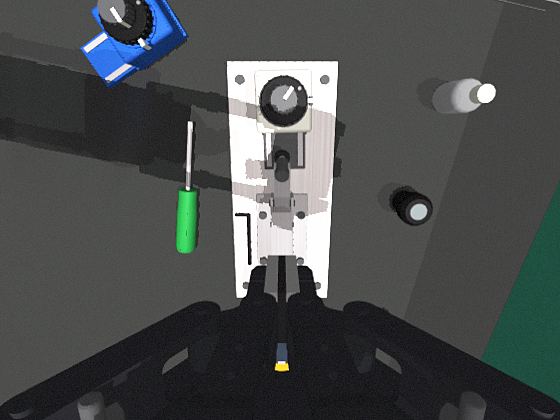

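Plate spans columns 228–338, knob at (283,97) with its line pointing up-right, coarse dot to the upper right, index post near (311,100). The handle's sleeve and yellow tab at (281,352–368), below the gripper in the view. I zoom in on the knob.

Run:
```python
from h import *
z=np.load('w1.npz');s=dict(tool_pos=z['pos'],tcp_rot=z['rot']);p=z['p']
c=p[55:145,235:345];cv2.imwrite('pics/w1k.png',cv2.resize(c,None,fx=7,fy=6.6 if 0 else 7,interpolation=cv2.INTER_CUBIC)[:600])
pl=plane('wrist',[[228,62],[338,62],[236,298],[328,298]],.012,s);print(pl.round(4))
l=pl[0]-pl[2];r=pl[1]-pl[3];print(np.degrees(np.arctan2(l[1],l[0])),np.degrees(np.arctan2(r[1],r[0])))
hsv=cv2.cvtColor(p,cv2.COLOR_BGR2HSV);m=cv2.inRange(hsv,(18,150,120),(32,255,255));ys,xs=np.nonzero(m);print('yellow',xs.mean(),ys.mean(),len(xs),plane('wrist',[[xs.mean(),ys.mean()]],.145,s))
```

```text
[[ 0.4987  0.1398  0.012 ]
 [ 0.6241  0.1641  0.012 ]
 [ 0.5548 -0.165   0.012 ]
 [ 0.684  -0.1397  0.012 ]]
100.42341682119658 101.15208377174034
yellow 281.5157894736842 366.9894736842105 95 [[ 0.61906402 -0.15303291  0.145     ]]
```

View pics/w1k.png

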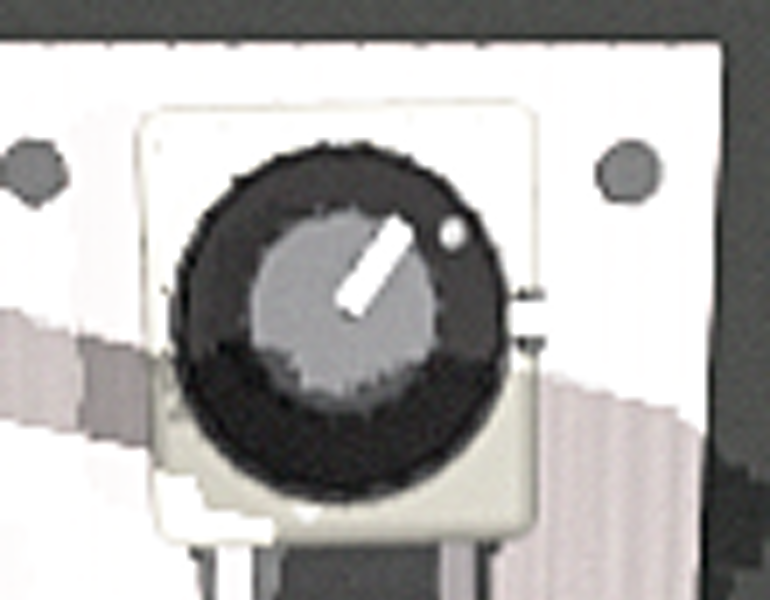

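Run:
```python
from h import *
z=np.load('w1.npz');s=dict(tool_pos=z['pos'],tcp_rot=z['rot'])
f=lambda x,y,h:plane('wrist',[[x/7+235,y/7+55]],h,s)[0]
c=f(343,302,.1025);c2=f(341,322,.081);a=f(350,305,.1025);b=f(403,224,.1025);p=f(528,318,.078);dot=f(453,233,.081)
print('fine c',c,'coarse c',c2,'diam',np.linalg.norm(f(250,302,.1025)-f(436,302,.1025)),np.linalg.norm(f(172,322,.081)-f(509,322,.081)))
an=lambda v:np.degrees(np.arctan2(v[1],v[0]))
print('line',an(b-a),an(b-c),'post',an(p-c),an(p-c2),np.linalg.norm(p-c2),'dot',an(dot-c2),np.linalg.norm(dot-c2))
x=np.array([np.cos(np.radians(100.8)),np.sin(np.radians(100.8))]);print(x)
# origin
pl=plane('wrist',[[228,62],[338,62],[236,298],[328,298]],.012,s)
mid=(pl[0]+pl[1])/2;O=mid[:2]-.165*x;print('O',O, 'block',x@(c[:2]-O),np.array([-x[1],x[0]])@(c[:2]-O))
y=np.array([-x[1],x[0]]);n=(pl[0]+pl[2])/2;m=(pl[1]+pl[3])/2;print('y',y@(n[:2]-O),y@(m[:2]-O))
for X in(-.115,-.128,-.172):print(X,O+X*x)
```

```text
fine c [0.57064694 0.10835796 0.1025    ] coarse c [0.57078749 0.10681412 0.081     ] diam 0.02474888274344496 0.047971865901013405
line 66.41491081096572 61.91602740492271 post 9.129339952358144 12.430259094664109 0.02702687752242327 dot 47.99472596115846 0.019732196987366946
[-0.18738131  0.98228725]
O [ 0.59234759 -0.01012631] block 0.12045188595633459 -0.0008854674236095163
y 0.06489578395706966 -0.0648289260607591
-0.115 [ 0.61389644 -0.12308934]
-0.128 [ 0.6163324  -0.13585908]
-0.172 [ 0.62457718 -0.17907972]
```

Emit:
arm_command --targets "-40 0 30 0 0 0 0;-80 1 60 0 0 0 0;-115 1 85 0 0 0 0;-147 1 105 0 0 0 0;-147 1 115 0 0 0 0;-147 1 115 0 0 0 0"

```text
time: 2.28
tool_pos: [0.6114, -0.1223, 0.1594]
tcp_rot: [-1.993, -2.419, 0.006]
wrist_force: [-0.5, 0.1, -1.0]
width: -0.002
```

```bash
cat >> h.py <<'E'
O=np.array([.5923,-.0101]);YAW=100.8
def fx(P):
    a=np.radians(YAW);x=np.array([np.cos(a),np.sin(a)]);y=np.array([-x[1],x[0]]);d=np.array(P)[:2]-O
    return np.array([x@d,y@d,P[2]])
def fw(x,y,z):
    a=np.radians(YAW);return np.array([*(O+x*np.array([np.cos(a),np.sin(a)])+y*np.array([-np.sin(a),np.cos(a)])),z])
def go(x,y,z,yaw=None):
    s=bot.read_state();print('now fix mm',(fx(s['tool_pos'])*1000).round(1));delta(fw(x/1e3,y/1e3,z/1e3),yaw,s)
E
python3 - <<'E'
from h import *
go(-115,0,160,100.8)
p,d=bot.read_camera('side');cv2.imwrite('pics/s1.png',cv2.resize(p[130:310,200:420],None,fx=3.3,fy=3.3,interpolation=cv2.INTER_CUBIC))
E
```

```text
now fix mm [-113.8    2.2  159.4]
t 2.28 pos [ 0.6114 -0.1223  0.1594] F [-0.5   0.11 -1.01] w -0.002 shift [-1.2  2.2 -0.6] rot [-0.45 -0.19  0.24]
```

View pics/s1.png

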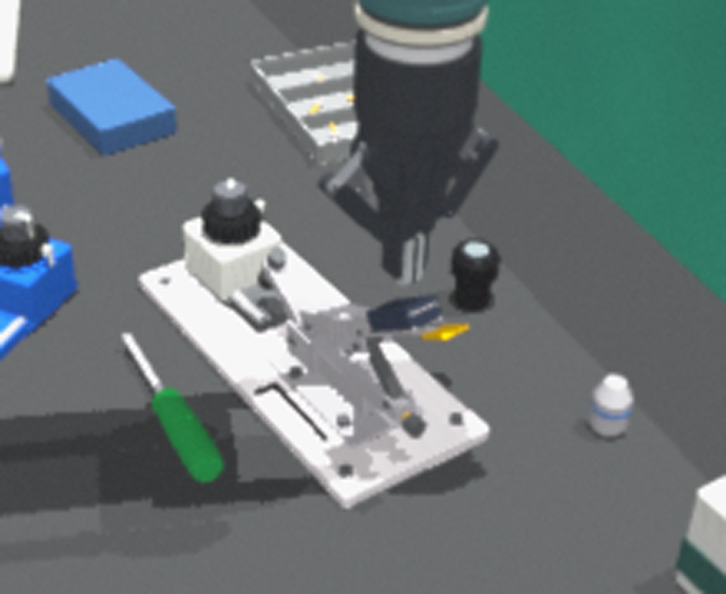

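Emit:
arm_command --targets "0 2 10 0 0 0 0;-1 2 18 0 0 0 0;-4 2 26 0 0 0 0;-7 2 33 0 0 0 0;-10 2 40 0 0 0 0;-12 2 46 0 0 0 0;-13 2 52 0 0 0 0;-14 2 58 0 0 0 0;-14 2 63 0 0 0 0;-14 2 67 0 0 0 0"

```text
time: 3.17
tool_pos: [0.6197, -0.1366, 0.0974]
tcp_rot: [1.995, 2.425, -0.001]
wrist_force: [0.0, -0.6, 1.1]
width: 0.002
```

Run:
```python
from h import *
go(-128,0,84,100.8)
p,d=bot.read_camera('side');cv2.imwrite('pics/s2.png',cv2.resize(p[130:310,200:420],None,fx=3.3,fy=3.3,interpolation=cv2.INTER_CUBIC))
```

```text
now fix mm [-129.4   -3.2   97.4]
t 3.17 pos [ 0.6197 -0.1366  0.0974] F [ 0.05 -0.65  1.12] w 0.002 shift [ 1.5 -3.2 13.4] rot [0.03 0.1  0.31]
```

View pics/s2.png

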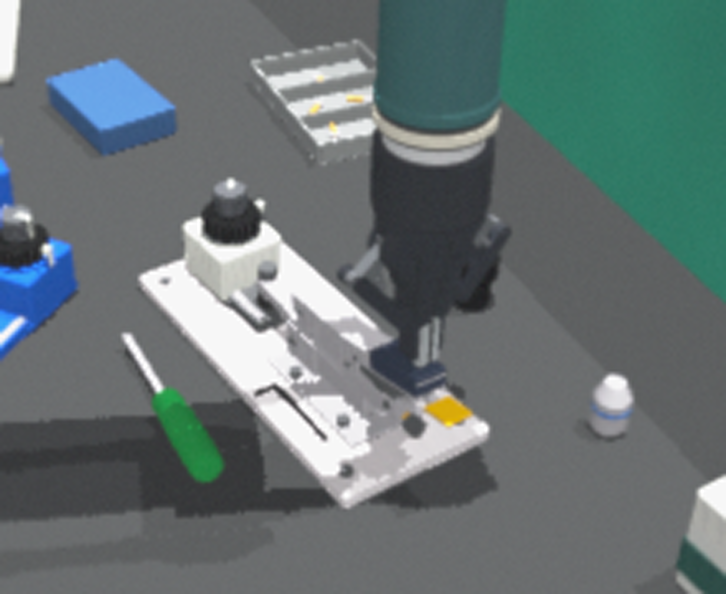

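The finger tips sit on the sleeve at (425,365), and the handle is well down. Next I push through dead centre.

Emit:
arm_command --targets "1 -1 3 0 0 0 0;1 -2 6 0 0 0 0;1 -2 8 0 0 0 0;1 -2 8 0 0 0 0"

```text
time: 3.55
tool_pos: [0.6162, -0.135, 0.0887]
tcp_rot: [-1.995, -2.424, 0.001]
wrist_force: [-0.6, -0.3, -0.5]
width: -0.001
```

```bash
python3 -c "
from h import *
go(-128,0,84,100.8)"
```

```text
now fix mm [-1.272e+02 -1.000e-01  8.870e+01]
t 3.55 pos [ 0.6162 -0.135   0.0887] F [-0.6  -0.32 -0.53] w -0.001 shift [-0.9 -0.1  4.7] rot [-0.1  -0.04  0.29]
```

Emit:
arm_command --targets "0 0 2 0 0 0 0;0 0 4 0 0 0 0;0 0 6 0 0 0 0;0 0 6 0 0 0 0"

```text
time: 3.88
tool_pos: [0.6177, -0.1353, 0.0855]
tcp_rot: [1.996, 2.425, 0.0]
wrist_force: [-3.8, 0.9, 9.0]
width: -0.0
```

Run:
```python
from h import *
go(-128,0,84,100.8)
p,d=bot.read_camera('side');cv2.imwrite('pics/s3.png',cv2.resize(p[130:310,200:420],None,fx=3.3,fy=3.3,interpolation=cv2.INTER_CUBIC))
```

```text
now fix mm [-127.7   -1.5   85.5]
t 3.88 pos [ 0.6177 -0.1353  0.0855] F [-3.77  0.86  9.03] w -0.0 shift [-0.3 -1.5  1.5] rot [0.04 0.03 0.3 ]
```

View pics/s3.png

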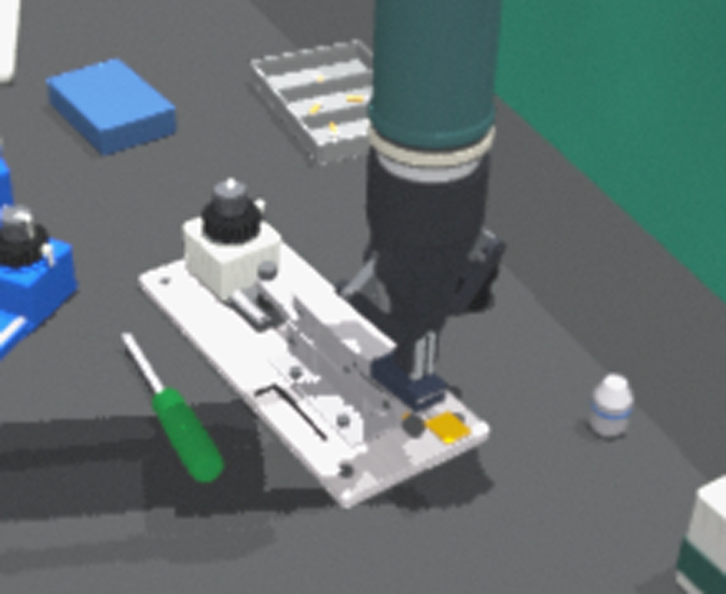

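Emit:
arm_command --targets "0 0 3 0 0 0 0;0 0 6 0 0 0 0;0 0 6 0 0 0 0"

```text
time: 4.18
tool_pos: [0.6182, -0.1355, 0.0839]
tcp_rot: [1.995, 2.425, 0.0]
wrist_force: [-12.7, 2.3, 29.6]
width: -0.001
```

Rising steeply (30 N with little travel), so the handle is at its end stop. I lift off and check that it stays.

Emit:
arm_command --targets "0 0 -10 0 0 0 0;0 0 -40 0 0 0 0;0 0 -80 0 0 0 0;0 0 -90 0 0 0 0;0 0 -90 0 0 0 0;0 0 -90 0 0 0 0"

```text
time: 4.68
tool_pos: [0.6179, -0.1352, 0.1688]
tcp_rot: [1.995, 2.424, 0.002]
wrist_force: [0.3, 0.1, -0.1]
width: -0.0
```

Run:
```python
from h import *
go(120,0,215,100.8)
p,d=bot.read_camera('side');cv2.imwrite('pics/s4.png',cv2.resize(p[130:310,200:420],None,fx=3.3,fy=3.3,interpolation=cv2.INTER_CUBIC))
s=bot.read_state()
p,d=bot.read_camera('wrist');cv2.imwrite('pics/w4.png',p)
hsv=cv2.cvtColor(p,cv2.COLOR_BGR2HSV);m=cv2.inRange(hsv,(18,150,120),(32,255,255));ys,xs=np.nonzero(m)
```

```text
now fix mm [-127.7   -1.7  168.8]
t 4.68 pos [ 0.6179 -0.1352  0.1688] F [ 0.33  0.14 -0.11] w -0.0 shift [247.6  -0.3 -46.4] rot [0.13 0.06 0.3 ]
```

View pics/s4.png

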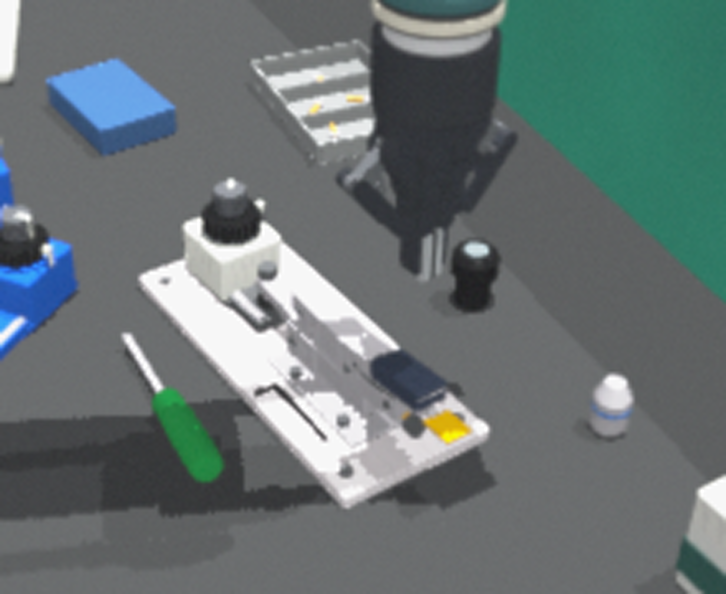

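View pics/w4.png

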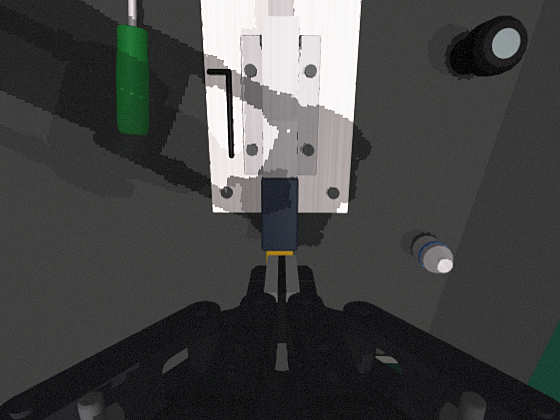

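Clamp stays down alone (sleeve at (408,378), unchanged after lift). Next I move to look at the knob.

Emit:
arm_command --targets "40 0 -10 0 0 0 0.6;80 0 -20 0 0 0 0.6;120 0 -31 0 0 0 0.6;160 0 -31 0 0 0 0.6;188 0 -31 0 0 0 0.6;188 0 -31 0 0 0 0.6;188 0 -31 0 0 0 0.6;188 0 -31 0 0 0 0.6"

```text
time: 5.45
tool_pos: [0.5801, 0.0492, 0.1969]
tcp_rot: [-1.994, -2.425, 0.004]
wrist_force: [0.2, -0.2, -0.4]
width: 0.6
```

Run:
```python
from h import *
go(120,0,215,100.8)
s=bot.read_state()
p,d=bot.read_camera('wrist');cv2.imwrite('pics/w5.png',p);np.savez('w5.npz',d=d,p=p,pos=s['tool_pos'],rot=s['tcp_rot'])
u=proj('wrist',[[.5707,.108,.1025]],s)[0].astype(int);print(u)
x0,y0=u-60;print(x0,y0)
cv2.imwrite('pics/w5k.png',cv2.resize(p[max(y0,0):y0+120,x0:x0+120],None,fx=5,fy=5,interpolation=cv2.INTER_CUBIC))
```

```text
now fix mm [ 60.5   0.9 196.9]
t 5.45 pos [0.5801 0.0492 0.1969] F [ 0.22 -0.15 -0.44] w 0.6 shift [ 59.5   1.2 -18.1] rot [-0.18  0.01  0.33]
[284 134]
224 74
```

View pics/w5.png

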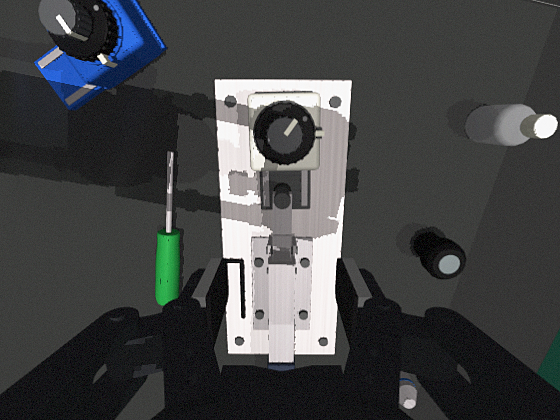

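View pics/w5k.png

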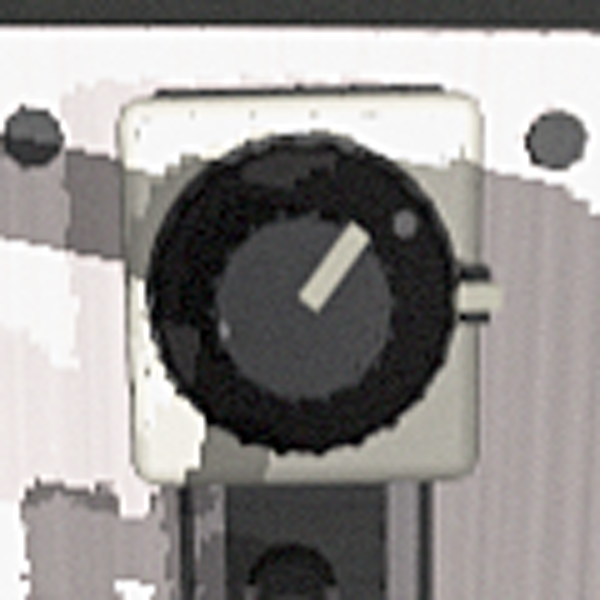

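Run:
```python
from h import *
z=np.load('w5.npz');s=dict(tool_pos=z['pos'],tcp_rot=z['rot'])
f=lambda x,y,h:plane('wrist',[[x/5+224,y/5+74]],h,s)[0]
an=lambda v:np.degrees(np.arctan2(v[1],v[0]))
c=f(304,306,.1025);c2=f(306,292,.081);a=f(310,304,.1025);b=f(361,230,.1025);p=f(490,294,.078);dot=f(405,222,.081)
print('c',fx(c)*1e3,fx(c2)*1e3,'diam',np.linalg.norm(f(217,306,.1025)-f(391,306,.1025)))
print('line',an(b-a),an(b-c),'post',an(p-c),an(p-c2),np.linalg.norm(p-c2),'dot',an(dot-c2),fx(dot)*1e3)
y1=f(122,300,.062);y2=f(482,300,.062);print(fx(y1)*1e3,fx(y2)*1e3)
```

```text
c [119.3224633  -0.9818211 102.5      ] [120.30038751  -1.41925372  81.        ] diam 0.024804373774629566
line 66.02541476194646 63.6744208782224 post 12.209721819370062 10.292472871401735 0.029054887482947874 dot 45.72256909082857 [130.82687652 -16.49596236  81.        ]
[117.96635958  29.11171454  62.        ] [118.33847131 -30.91802891  62.        ]
```

Emit:
arm_command --targets "30 1 25 0 0 0 0.6;59 2 50 0 0 0 0.6;59 2 70 0 0 0 0.6;59 2 70 0 0 0 0.6;59 2 70 0 0 0 0.6;59 2 70 0 0 0 0.6" --newtons 20

```text
time: 6.0
tool_pos: [0.5726, 0.1065, 0.1295]
tcp_rot: [1.998, 2.423, 0.001]
wrist_force: [-0.1, -0.0, 0.2]
width: 0.598
```

Run:
```python
from h import *
go(120,-1,87,100.8);print(bot.read_state()['q'])
p,d=bot.read_camera('side');cv2.imwrite('pics/s6.png',cv2.resize(p[130:290,200:360],None,fx=3.7,fy=3.7,interpolation=cv2.INTER_CUBIC))
```

```text
now fix mm [118.2  -2.5 129.5]
t 6.0 pos [0.5726 0.1065 0.1295] F [-0.11 -0.02  0.19] w 0.598 shift [ 1.8 -1.5 42.5] rot [0.05 0.02 0.2 ]
[ 1.41313221e-01  1.74384656e-01  1.90888797e+00 -4.49667191e-04
  1.05749685e+00 -5.04565387e-02]
```

View pics/s6.png

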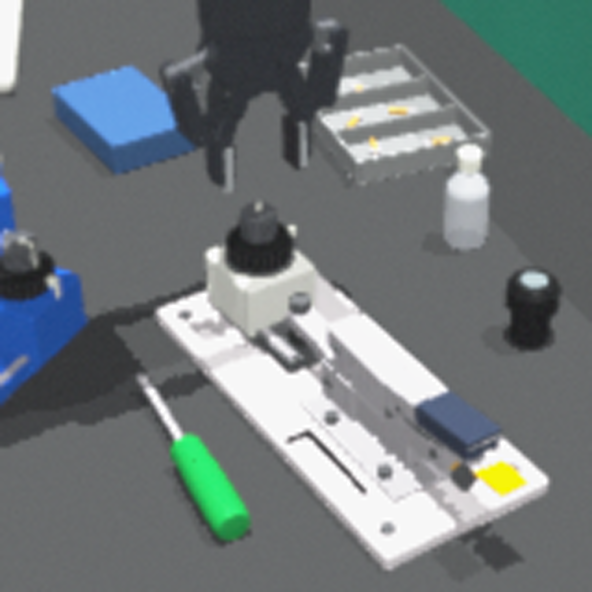

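Fingers straddle the knob from above. Descending.

Emit:
arm_command --targets "2 -1 15 0 0 0 0.6;2 -1 30 0 0 0 0.6;2 -1 40 0 0 0 0.6;2 -1 42 0 0 0 0.6;2 -1 42 0 0 0 0.6;2 -1 42 0 0 0 0.6"

```text
time: 6.55
tool_pos: [0.571, 0.1093, 0.0877]
tcp_rot: [1.996, 2.425, 0.002]
wrist_force: [0.5, -0.4, 0.5]
width: 0.601
```

Run:
```python
from h import *
go(120,-1,87,100.8)
p,d=bot.read_camera('side');cv2.imwrite('pics/s7.png',cv2.resize(p[160:260,220:320],None,fx=6,fy=6,interpolation=cv2.INTER_CUBIC))
s=bot.read_state();p,d=bot.read_camera('wrist');cv2.imwrite('pics/w7.png',p)
```

```text
now fix mm [121.2  -1.5  87.7]
t 6.55 pos [0.571  0.1093 0.0877] F [ 0.48 -0.41  0.52] w 0.601 shift [-1.2 -0.5  0.7] rot [0.08 0.   0.26]
```

View pics/s7.png

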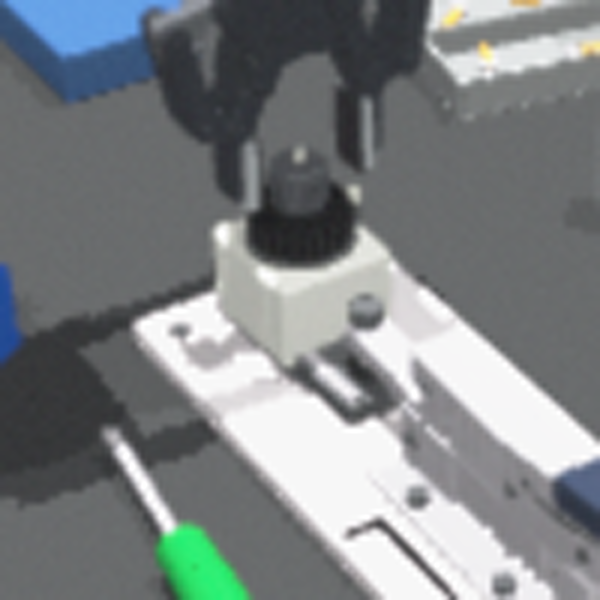

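View pics/w7.png

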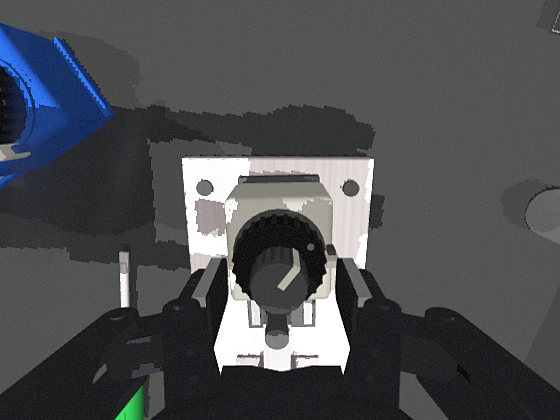

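Emit:
arm_command --targets "-1 -1 0 0 0 0 0.4;-1 -1 0 0 0 0 0.3;-1 -1 0 0 0 0 0.2;-1 -1 0 0 0 0 0.2;-1 -1 0 0 0 0 0.2;-1 -1 0 0 0 0 0.2" --newtons 20

```text
time: 7.15
tool_pos: [0.5702, 0.1084, 0.0875]
tcp_rot: [1.996, 2.425, 0.002]
wrist_force: [-0.0, -0.4, 4.4]
width: 0.296
```

Run:
```python
from h import *
go(120,-1,87,100.8)
p,d=bot.read_camera('side');cv2.imwrite('pics/s8.png',cv2.resize(p[160:260,220:320],None,fx=6,fy=6,interpolation=cv2.INTER_CUBIC))
s=bot.read_state();p,d=bot.read_camera('wrist');cv2.imwrite('pics/w8.png',p)
```

```text
now fix mm [120.5  -0.5  87.5]
t 7.15 pos [0.5702 0.1084 0.0875] F [-0.04 -0.41  4.41] w 0.296 shift [-0.5  0.5  0.5] rot [0.09 0.01 0.29]
```

View pics/s8.png

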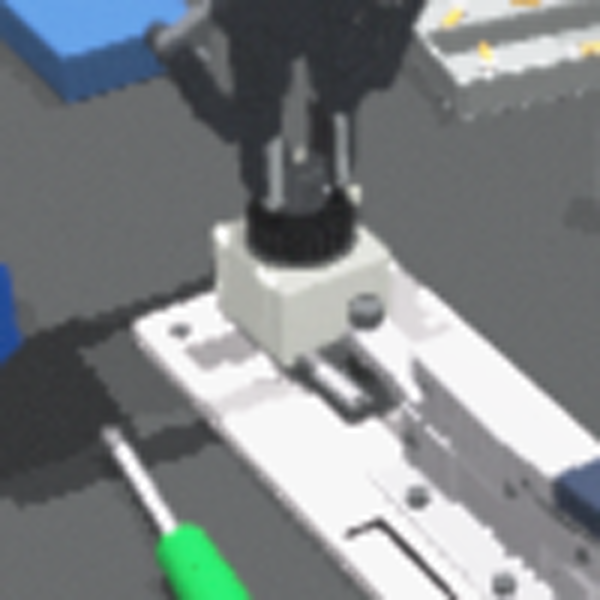

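View pics/w8.png

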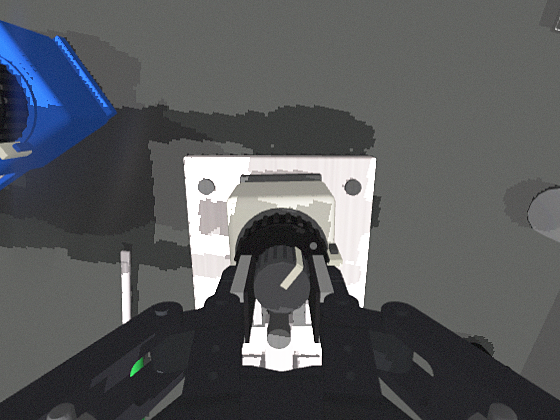

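Emit:
arm_command --targets "0 0 -1 0 0 0 0.2;0 0 -2 0 0 0 0.2;0 0 -2 0 0 0 0.2"

```text
time: 7.5
tool_pos: [0.5694, 0.1082, 0.0877]
tcp_rot: [1.996, 2.426, -0.0]
wrist_force: [5.0, -0.1, -5.6]
width: 0.291
```

Emit:
arm_command --targets "0 0 1 0 0 7 0.2;0 0 1 0 0 14 0.2;0 0 1 0 0 20 0.2;0 0 1 0 0 20 0.2"

```text
time: 7.83
tool_pos: [0.5695, 0.1082, 0.0876]
tcp_rot: [2.39, 2.039, -0.0]
wrist_force: [3.2, -0.7, -1.8]
width: 0.288
```

Run:
```python
from h import *
go(120,-1,87,100.8)
s=bot.read_state();print(s['torque']);p,d=bot.read_camera('wrist');cv2.imwrite('pics/w9.png',p[140:360,160:420].repeat(3,0).repeat(3,1)[:600])
```

```text
now fix mm [120.4   0.2  87.6]
t 7.83 pos [0.5695 0.1082 0.0876] F [ 3.22 -0.71 -1.79] w 0.288 shift [-0.   1.3  0.6] rot [ -0.     0.02 -19.85]
[-0.17851222 -0.53077487  0.01737942]
```

View pics/w9.png

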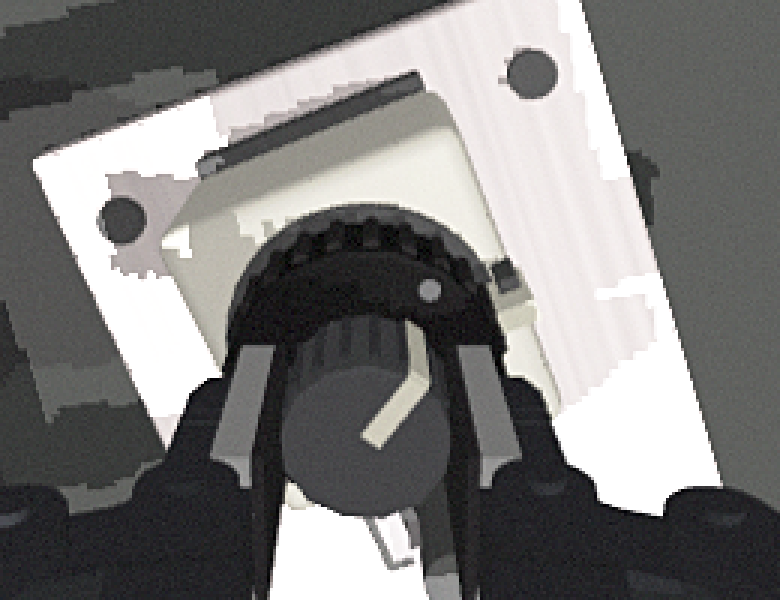

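Run:
```python
from h import *
s=bot.read_state()
f=lambda x,y,h:plane('wrist',[[x/3+160,y/3+140]],h,s)[0]
print('dot',fx(f(428,290,.081))*1e3,'post',fx(f(519,318,.078))*1e3)
a=f(373,442,.1025);b=f(424,385,.1025);v=b-a;print(np.degrees(np.arctan2(v[1],v[0])))
```

```text
dot [130.90591324 -15.0428025   81.        ] post [119.85138496 -27.71746586  78.        ]
42.711246310424535
```

Emit:
arm_command --targets "0 0 0 0 0 7 0.2;0 0 0 0 0 14 0.2;0 0 0 0 0 21 0.2;0 0 0 0 0 28 0.2;0 0 0 0 0 34 0.2;0 0 0 0 0 34 0.2;0 0 0 0 0 34 0.2"

```text
time: 8.47
tool_pos: [0.5696, 0.1081, 0.0876]
tcp_rot: [2.877, 1.262, 0.0]
wrist_force: [3.7, -2.0, -1.8]
width: 0.291
```

Run:
```python
from h import *
go(120,-1,87,100.8)
s=bot.read_state();print(s['torque'],s['tcp_rot']);p,d=bot.read_camera('wrist');np.savez('w10.npz',p=p,pos=s['tool_pos'],rot=s['tcp_rot']);cv2.imwrite('pics/w10.png',p[140:360,160:420].repeat(3,0).repeat(3,1)[:600])
```

```text
now fix mm [1.204e+02 1.000e-01 8.760e+01]
t 8.47 pos [0.5696 0.1081 0.0876] F [ 3.68 -2.   -1.78] w 0.291 shift [0.7 1.  0.6] rot [ 2.000e-02  1.000e-02 -5.342e+01]
[-0.29019229 -0.6636824  -0.03927722] [2.87650015e+00 1.26206026e+00 1.93186550e-04]
```

View pics/w10.png

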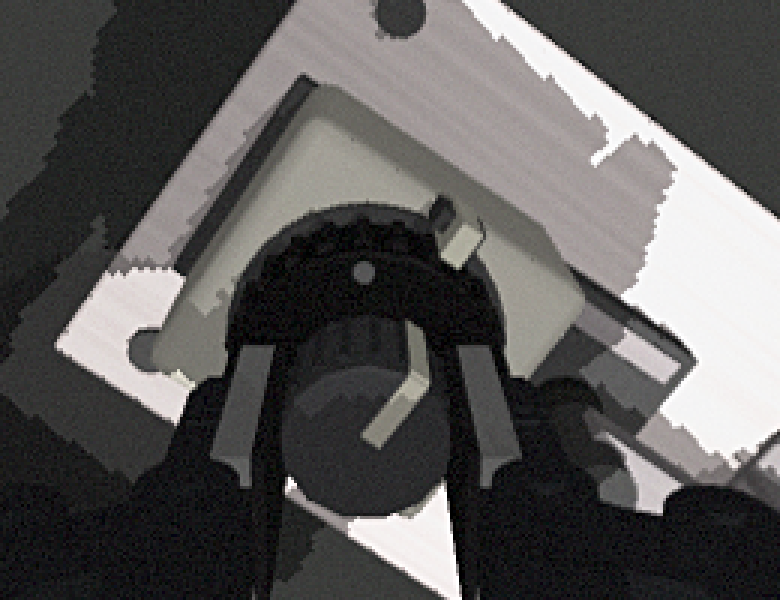

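Emit:
arm_command --targets "0 0 0 0 0 0 0.4;0 0 0 0 0 0 0.6;0 0 0 0 0 0 0.6;0 0 0 0 0 0 0.6;0 0 -20 0 0 0 0.6;0 0 -60 0 0 0 0.6;0 0 -90 0 0 0 0.6;0 0 -90 0 0 0 0.6"

```text
time: 9.18
tool_pos: [0.5739, 0.1092, 0.1856]
tcp_rot: [2.877, 1.255, 0.018]
wrist_force: [0.2, 0.8, 0.4]
width: 0.598
```

Run:
```python
from h import *
go(120,-1,200,100.8)
s=bot.read_state();p,d=bot.read_camera('wrist');np.savez('w11.npz',p=p,pos=s['tool_pos'],rot=s['tcp_rot'])
u=proj('wrist',[[.5707,.108,.1025]],s)[0].astype(int);x0,y0=u-60;print(x0,y0)
cv2.imwrite('pics/w11.png',cv2.resize(p[y0:y0+120,x0:x0+120],None,fx=5,fy=5,interpolation=cv2.INTER_CUBIC))
```

```text
now fix mm [120.7  -4.3 185.6]
t 9.18 pos [0.5739 0.1092 0.1856] F [0.19 0.84 0.43] w 0.598 shift [ -2.9  -1.3 -14.4] rot [  0.65  -0.31 -53.66]
217 164
```

View pics/w11.png

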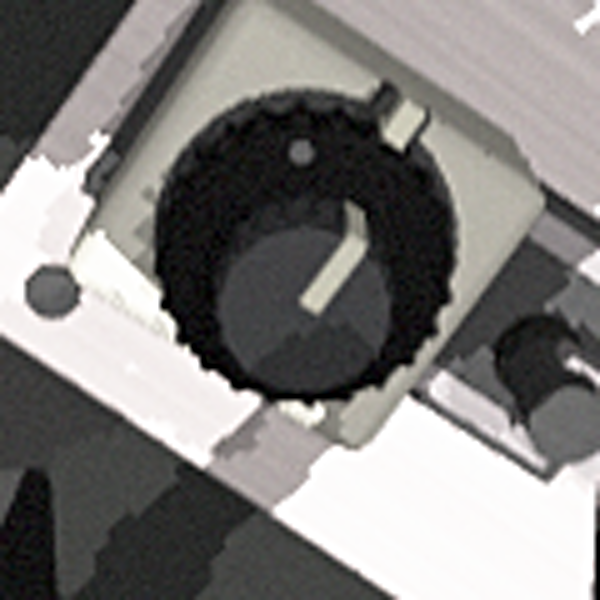

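Run:
```python
from h import *
z=np.load('w11.npz');s=dict(tool_pos=z['pos'],tcp_rot=z['rot'])
f=lambda x,y,h:plane('wrist',[[x/5+217,y/5+164]],h,s)[0]
an=lambda v:np.degrees(np.arctan2(v[1],v[0]))
a=f(312,306,.1025);b=f(362,240,.1025);c=f(305,315,.1025);p=f(404,127,.078);dot=f(301,152,.081)
print(fx(c)*1e3,'line',an(b-a),an(b-c),'post',an(p-c),'dot',fx(dot)*1e3)
go(50,-1,200,100.8)
```

```text
[118.42066388   0.46208858 102.5       ] line 11.267205479140479 11.17933461138125 post 13.000038235702815 dot [130.61361181 -15.04417847  81.        ]
now fix mm [120.7  -2.9 182.8]
t 9.23 pos [0.5726 0.109  0.1828] F [-0.42 -0.05 -0.75] w 0.602 shift [-43.3  55.9 -17.2] rot [  0.47  -0.23 -53.67]
```

Line at 11° against post at 11–13°: aligned. I confirm from directly above on the way back.

Emit:
arm_command --targets "-43 56 -17 0 0 -54 0.3;-43 56 -17 0 0 -54 0.3;-43 56 -17 0 0 -54 0;-43 56 -17 0 0 -54 0;-43 56 -17 0 0 -54 0;-43 56 -17 0 0 -54 0;-43 56 -17 0 0 -54 0;-43 56 -17 0 0 -54 0;-43 56 -17 0 0 -54 0;-43 56 -17 0 0 -54 0"

```text
time: 10.07
tool_pos: [0.5804, 0.0388, 0.1936]
tcp_rot: [-1.998, -2.422, 0.002]
wrist_force: [-0.3, 0.0, 0.1]
width: 0.0
```

Run:
```python
from h import *
go(-175,0,110,100.8)
s=bot.read_state();p,d=bot.read_camera('wrist');np.savez('w12.npz',p=p,pos=s['tool_pos'],rot=s['tcp_rot'])
u=proj('wrist',[[.5707,.108,.1025]],s)[0].astype(int);x0,y0=u-60;print(x0,y0)
cv2.imwrite('pics/w12.png',cv2.resize(p[y0:y0+120,x0:x0+120],None,fx=5,fy=5,interpolation=cv2.INTER_CUBIC))
p,d=bot.read_camera('side');cv2.imwrite('pics/s12.png',cv2.resize(p[130:310,200:420],None,fx=3.3,fy=3.3,interpolation=cv2.INTER_CUBIC))
```

```text
now fix mm [ 50.3   2.6 193.6]
t 10.07 pos [0.5804 0.0388 0.1936] F [-0.33  0.    0.07] w 0.0 shift [-225.3    2.    83.4] rot [-0.12 -0.03  0.18]
226 59
```

View pics/w12.png

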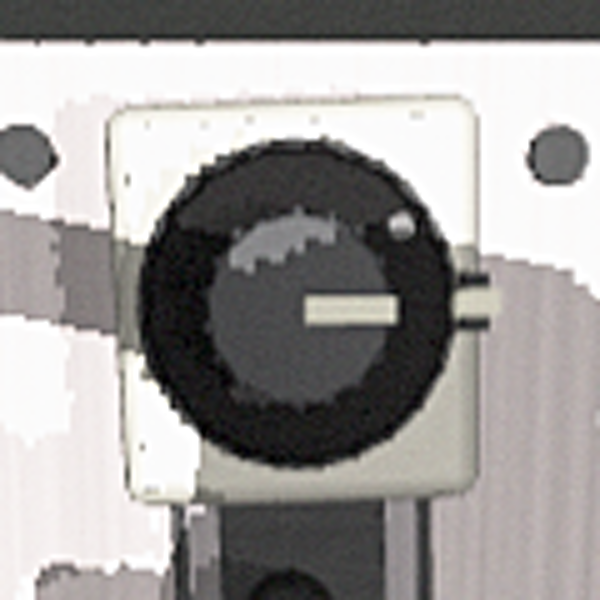

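View pics/s12.png

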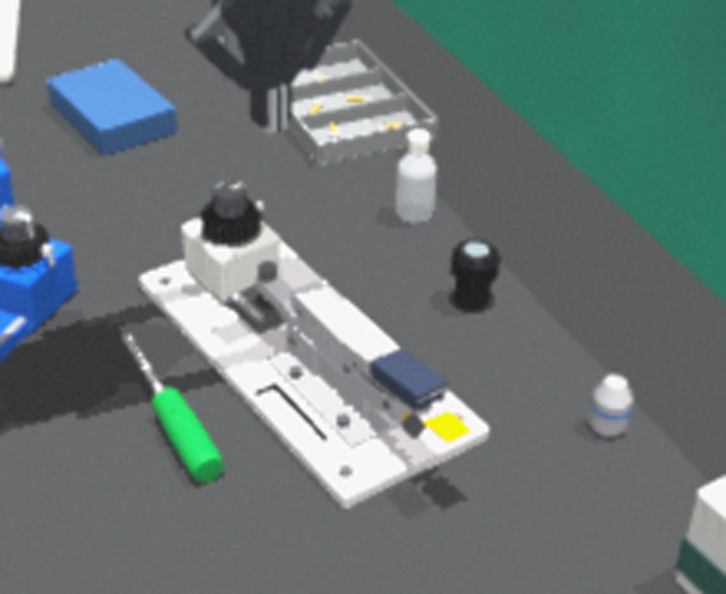

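Seen from above, the line (305–398, 310) points straight at the post (478,303), the dot hasn't moved and the clamp is still locked. Next is the release lever.

Emit:
arm_command --targets "-40 1 0 0 0 0 0;-80 2 0 0 0 0 0;-120 2 0 0 0 0 0;-160 2 10 0 0 0 0;-200 2 25 0 0 0 0;-228 2 45 0 0 0 0;-228 2 70 0 0 0 0;-228 2 85 0 0 0 0;-228 2 85 0 0 0 0;-228 2 85 0 0 0 0"

```text
time: 11.0
tool_pos: [0.6259, -0.1844, 0.1082]
tcp_rot: [-1.996, -2.422, 0.002]
wrist_force: [0.7, -0.2, -0.7]
width: 0.005
```

Run:
```python
from h import *
go(-178,0,75,100.8)
p,d=bot.read_camera('side');cv2.imwrite('pics/s13.png',cv2.resize(p[130:310,200:420],None,fx=3.3,fy=3.3,interpolation=cv2.INTER_CUBIC))
m=cv2.inRange(cv2.cvtColor(p,cv2.COLOR_BGR2HSV),(18,150,120),(32,255,255));m[:,:320]=0;m[:,350:]=0;ys,xs=np.nonzero(m[:280]);print(fx(plane('side',[[xs.mean(),ys.mean()]],.07)[0])*1e3)
```

```text
now fix mm [-177.5   -0.3  108.2]
t 11.0 pos [ 0.6259 -0.1844  0.1082] F [ 0.72 -0.16 -0.72] w 0.005 shift [-0.5 -0.2 33.2] rot [-0.17 -0.1   0.23]
[-169.61541687    2.29063047   70.        ]
```

View pics/s13.png

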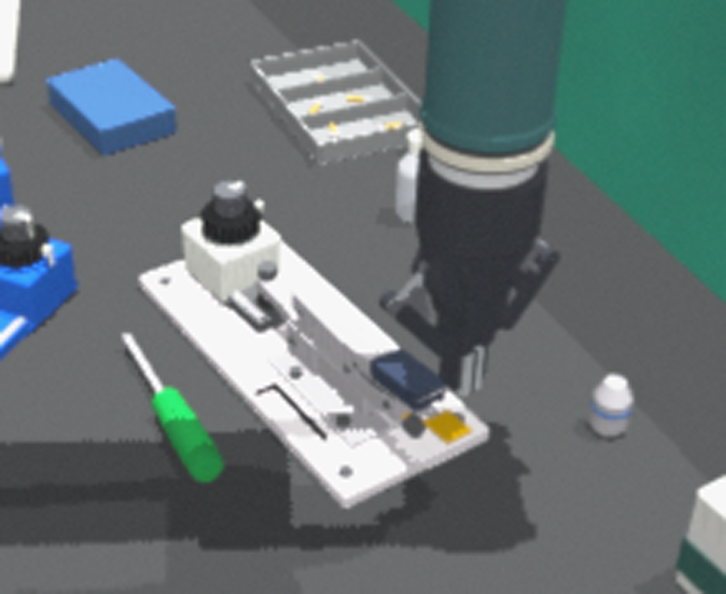

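Emit:
arm_command --targets "0 0 15 0 0 0 0;0 0 30 0 0 0 0;0 0 40 0 0 0 0;0 0 46 0 0 0 0;0 0 52 0 0 0 0;0 0 57 0 0 0 0;0 0 62 0 0 0 0;0 0 65 0 0 0 0;0 0 65 0 0 0 0"

```text
time: 11.8
tool_pos: [0.6275, -0.1847, 0.0448]
tcp_rot: [1.996, 2.425, 0.001]
wrist_force: [0.3, 0.8, 2.5]
width: 0.001
```

Run:
```python
from h import *
go(-178,0,130,100.8)
p,d=bot.read_camera('side');cv2.imwrite('pics/s14.png',cv2.resize(p[130:310,200:420],None,fx=3.3,fy=3.3,interpolation=cv2.INTER_CUBIC))
```

```text
now fix mm [-178.1   -1.8   44.8]
t 11.8 pos [ 0.6275 -0.1847  0.0448] F [0.3  0.85 2.46] w 0.001 shift [  0.   -1.8 -85.2] rot [0.05 0.03 0.3 ]
```

View pics/s14.png

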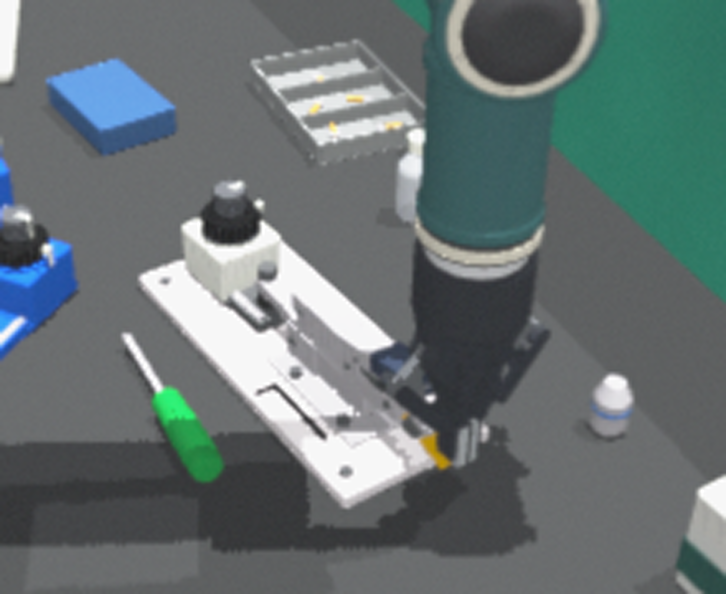

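Emit:
arm_command --targets "0 0 -15 0 0 0 0;-5 0 -45 0 0 0 0;-15 0 -80 0 0 0 0;-25 0 -115 0 0 0 0;-30 0 -145 0 0 0 0;-30 0 -145 0 0 0 0;-30 0 -145 0 0 0 0"

```text
time: 12.43
tool_pos: [0.6347, -0.2155, 0.1933]
tcp_rot: [1.993, 2.42, 0.003]
wrist_force: [-0.7, 0.7, -1.3]
width: 0.0
```

Run:
```python
from h import *
go(50,0,250,100.8)
p,d=bot.read_camera('side');cv2.imwrite('pics/s15.png',cv2.resize(p[130:310,200:420],None,fx=3.3,fy=3.3,interpolation=cv2.INTER_CUBIC))
```

```text
now fix mm [-209.7   -3.2  193.3]
t 12.43 pos [ 0.6347 -0.2155  0.1933] F [-0.72  0.71 -1.3 ] w 0.0 shift [259.5  -1.7 -57.7] rot [0.31 0.21 0.25]
```

View pics/s15.png

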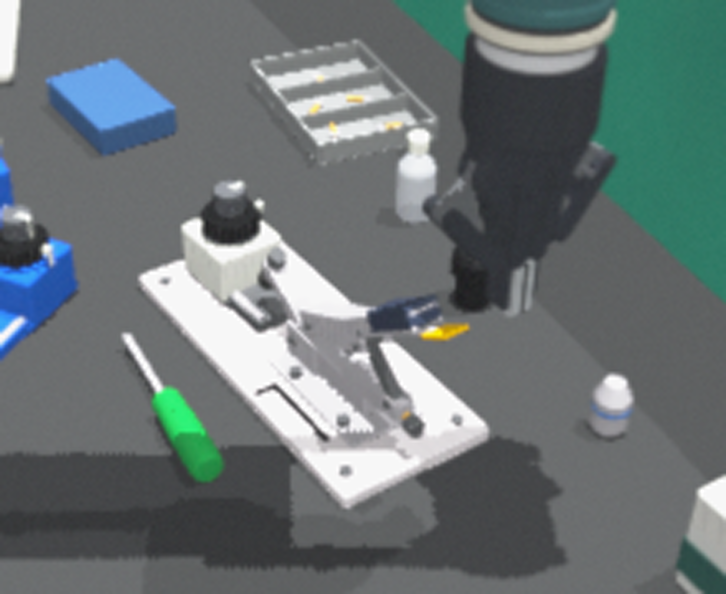

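The clamp is open: the sleeve is at (405,313) and the tab at (445,331), both where they were at the start. Last look at the knob from above, moving over it high.

Emit:
arm_command --targets "0 0 -40 0 0 0 0;40 -1 -60 0 0 0 0;80 -1 -60 0 0 0 0;120 -1 -60 0 0 0 0;160 -1 -60 0 0 0 0;200 -1 -60 0 0 0 0;240 -1 -60 0 0 0 0;260 -1 -60 0 0 0 0;260 -1 -60 0 0 0 0;260 -1 -60 0 0 0 0"

```text
time: 13.32
tool_pos: [0.5803, 0.042, 0.2475]
tcp_rot: [-1.991, -2.427, 0.004]
wrist_force: [-0.5, -0.7, -0.3]
width: -0.005
```

Run:
```python
from h import *
go(50,0,250,100.8)
s=bot.read_state();p,d=bot.read_camera('wrist');np.savez('w16.npz',p=p,pos=s['tool_pos'],rot=s['tcp_rot'])
u=proj('wrist',[[.5707,.108,.1025]],s)[0].astype(int);x0,y0=u-60;y0=max(y0,0);print(x0,y0)
cv2.imwrite('pics/w16.png',cv2.resize(p[y0:y0+120,x0:x0+120],None,fx=5,fy=5,interpolation=cv2.INTER_CUBIC))
```

```text
now fix mm [ 53.4   2.  247.5]
t 13.32 pos [0.5803 0.042  0.2475] F [-0.5  -0.69 -0.29] w -0.005 shift [-3.5  2.  -2.5] rot [-0.21 -0.    0.47]
226 62
```

View pics/w16.png

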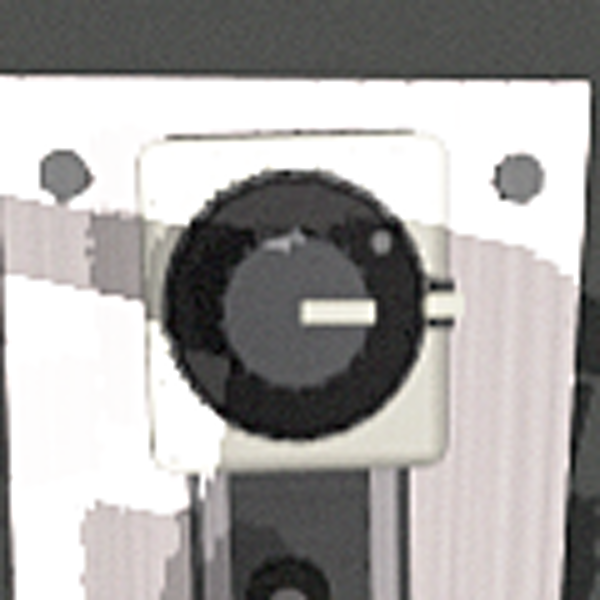

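The line (302–375, 312) points at the post (443,303), and the block and coarse dot look unmoved. Before handing in I check the numbers.

Run:
```python
from h import *
z=np.load('w16.npz');s=dict(tool_pos=z['pos'],tcp_rot=z['rot'])
f=lambda x,y,h:plane('wrist',[[x/5+226,y/5+62]],h,s)[0]
an=lambda v:np.degrees(np.arctan2(v[1],v[0]))
print('dot',fx(f(381,241,.081))*1e3,'line',an(f(376,312,.1025)-f(302,313,.1025)),'c',fx(f(297,310,.1025))*1e3,'post',an(f(450,303,.078)-f(293,304,.081)))
bot.finish_job();print(bot.read_state()['time'])
```

```text
dot [130.77016738 -15.68865022  81.        ] line 12.038742168067992 c [118.94926071  -0.37708416 102.5       ] post 11.545706610692143
the job is handed in; nothing more can be done
the job is handed in; nothing more can be done
```

The job is done and handed in after about 13.4 s of the 58 s; handing in gave no verdict.

**What I did:** I pushed the clamp handle down past centre to its stop, and it stayed down after I lifted off. I gripped the fine knob, turned it about 54° clockwise and let go. I then pressed the yellow lever until the clamp released, and moved the arm up and clear.

**Last checks:**
- **Clamp:** in the side picture, the handle and yellow tab are back where they were at the start. I did not measure the joint angles or how far the pad is off the flange.
- **Fine knob:** the white line points at 12.0° and the index post at 11.5°, well within the 8.6° allowed.
- **Coarse knob:** its dot is within about 1 mm of where I first measured it, which was after the clamp was locked. Before that I only compared it by eye.
- **Block:** it is within about 1 mm of its first measured place.
- **Other things on the bench:** they look undisturbed in the pictures, but I did not measure them.

**Disagreement:** separate readings of the dot and the post varied by about 1.5 mm and 3°. That matches the camera calibration and is inside the limits. No check failed.

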